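Lock the paring knife away

ROBOT

A 6-joint arm with a two-finger parallel gripper is mounted at the origin on the work surface. World frame = base frame: x ahead of the robot, y to its left, z up, the work surface at z = 0. Lengths are in m, angles in degrees, forces in N, time in s.
With the tool pointing down it reaches from about 0.25 to 0.725 m from the base axis. Payload 9.7 kg.
Tool frame: the origin (TCP) lies midway between the tips of the shut fingers; the grasp point (between the pads) lies bot.hold_point_z behind it (bot.hold_point_z is the distance from the TCP to the grasp point, in m); z points along the fingers, y is the line along which they close (so a half turn about z gives the same grasp; the last joint's range is limited). The gripper opens to 85 mm and grips with 20 to 120 N. Pads are 22 mm wide; open, the fingers measure 114 mm over their backs; the gripper's body (76 mm by 85 mm) begins 54 mm behind the grasp point. The pads swing forward as they close: fully open they stand 13 mm farther back than shut.
Start: joints at [-71.219, 4.979, 10.078, 95.1, 0, 90], TCP at [0.177, -0.521, 0.231] pointing down, gripper open.
Joint ranges: [-179.16, 179.16], [-48.56, 103.87], [-65.8, 70.77], [-126.05, 130.52], [-82.76, 87.17], [-180, 180]. Speed limits (degrees/s): [127.2, 127.2, 147.25, 180, 180, 180].

INTERFACE

Orientations are given as [roll, pitch, yaw] about the fixed x, y, z axes, in that order (R = Rz(yaw) Ry(pitch) Rx(roll)).
In Python, from workcell import bot, camera, camera_model, ticket gives the robot as it stands.
- The arm moves only by the tool send_rows, never from a script. Its argument "targets" is text: rows parted by semicolons, each of 5 numbers parted by spaces: the shift along the tool's x, y, z in mm, then the turn about the tool's z in degrees, then the closure in counts, from 0 (fully open) to 255 (shut). A call has 1 to 20 rows; each row is the pose to reach, as a shift and turn from the pose commanded when the call began, along the tool's axes at that moment; what a row does not reach only later rows make up. A row lasts 1/8 s, in which the tool goes at most 62.5 mm and 10.7 degrees, less where a joint would pass 70% of its speed; a pose out of reach is approached as far as the arm can. A call with a gripper value outside its range is refused whole. The fingers move at their own pace and stop on an object; "newtons" is the grip in N (left out, the last holds). Time passes only in rows, so rows that repeat a pose let the fingers close. It gives the time, the measured TCP pose, the force, the opening and the grip force at its end, in the units of the state.
- bot.get_obs(): the state, without advancing time (a new reading comes with each control period).
- camera(name): name is "scene" or "side" or "wrist"; returns the picture (480x640x3 uint8, blue, green, red); there is no depth.
- camera_model(name): a dict with "K" (3x3 intrinsics, pixels), "pose" (4x4, takes a point from camera to world coordinates); the wrist camera has in their place "T_tool_cam" (4x4, takes a point from camera to tool coordinates, whose origin is the TCP and whose axes are the flange's). Camera axes: x right, y down, z forward; pixel columns grow to the right and rows downward; lengths in m; the calibration is good to about 2 mm. A picture is of the moment at which its call begins: read the wrist's pose just before it. camera_model takes no time and is no camera call.
- ticket.job_done(): hands the job in; it is judged then, once.
The state is a dict: "time": time; "q": joint angles; "qd": joint speeds; "joint_efforts": joint torques, N m; "ee_pos": TCP position; "tcp_rot": TCP orientation; "wrist_force": force on the tool from outside, world axes, zero at the start; "torque": the same for the moment, N m; "opening": finger opening in m; "grasp_force": force on a finger pad.
Only numpy, scipy, OpenCV 4.12 (cv2) and the standard library are available. Lean on these libraries where they do the work, as an engineer would, in place of code of your own. Each camera call takes 0.05 s, during which the arm holds its last target. There are 200 camera calls.

TASK

Put the sheathed paring knife flat into the open drawer of the white lock box, let go of it, and slide the drawer fully shut. Then take the red-headed key from its wooden stand, work it straight down past the sticky pins until it is fully home in the brass lock on top of the box, and turn it clockwise (seen from above) about a quarter turn to its stop. The lock springs back, so finish while still gripping the key, held turned against the stop; leave the other kitchen things where they are.

Things in the scene. Friction and masses are not known exactly. Their poses are not given: they have to be found in the camera images.
- knife_center (a point): Sheathed paring knife lying flat, 170 mm long, loose, about 90 g: black handle 88 x 20 mm, 20 high, along -x, and orange sheath 84 x 26 mm, 12 high, along +x. The point is the middle of the knife, near its balance, 10 mm above its underside, where handle and sheath meet; x along the knife to the sheath's end, z up.
- cabinet: White lock box fixed to the table, 220 mm deep (x) x 340 mm wide (y), 85 mm high; its front faces its own -x (towards the robot, turned up to about 0.2 rad). Origin: centre of its underside. Drawer bay at +y (y -95 to +170 mm), grey lock bay at -y (y -170 to -95 mm). The drawer leaves through the front, at x = -110 mm.
- drawer (a joint): How far the drawer is pulled out of the box towards the box's -x: 0 = fully shut, 0.13 to 0.16 m at the start. Slides with about 1.5 N friction and stays where it is left.
- drawer_floor (a point): Centre of the drawer's inner floor (22 mm above the table), moves with the drawer; axes as the box. Inner space 186 (x) x 223 mm (y), walls 40 mm above the floor; front panel 12 mm thick, 84 mm above the table, inner face at x = -95 mm. With the drawer out by d, x = -95 mm to -95 mm + d lies in the open before the box, so the knife goes in across it (along y).
- drawer_pull (a point): Centre of the front face of the steel knob on the drawer's front (knob 28 mm across, standing 20 mm off the panel, 56 mm above the table), moving with the drawer; axes as the box: push along +x to shut.
- key_grip (a point): Centre of the red key head to grip: 34 mm wide (x), 12 thick (y), 40 tall (z). The loose 40 g key stands upright in its stand, head above. Under the head: steel collar 18 mm across, 6 high, then the blade 14 (x) x 5 (y) mm, 26 long, tapering in its last 5 mm. This point is 52 mm above the tip. The key is the same after half a turn about z.
- key_tip (a point): Tip of the key's blade, on the key's axis, at the lower end; axes as the key's.
- keystand: Dark wooden block fixed to the table, 56 x 56 mm, 32 mm high, origin at the centre of its underside; the key's blade stands in a slot (16 x 7 mm, along its x) in its top, 26 mm deep in, with the collar resting on the top. Lift the key straight up by 30 mm or more to free it.
- lock_face (a point): Mouth of the key slot, on top of the brass cylinder (26 mm, in a 42 mm ring 2 mm proud) on the lock bay, 85 mm above the table. Turns with it: x along the slot, z up. Slot 15.5 x 6.5 mm, 28 mm deep, 2.5 mm chamfer. Sticky sprung pins, two in its walls and one filling it from 12 mm down, resist the blade with up to about 15 N; rocking it helps. Fully home, the key's collar sits on this face, its tip 26 mm below.
- lock (a joint): Turn of the lock cylinder: 0 at rest with the slot along the box's x, grows clockwise seen from above to a stop at 1.5 rad. Springs back, with about 0.03 N m at rest and 0.12 N m at the stop. The key has about 0.15 rad of play in the slot.
- bowl: Bystander: small white bowl, 86 mm across, 45 mm high; origin at the centre of its underside.
- jar: Bystander: amber jar, 56 mm across, 70 mm high, standing on the lock box's top on the left; origin at the centre of its underside.
- mug: Bystander: blue mug, 80 mm across, 90 mm high; origin at the centre of its underside.
- mill: Bystander: dark wooden pepper mill, 52 mm across, 125 mm high; origin at the centre of its underside.
- bottle: Bystander: green bottle, 66 mm across, 200 mm high; origin at the centre of its underside.
- spoon: Bystander: spoon lying flat on the table.

How it is judged:
By the outcome, as a careful person would: the job done as asked, in the order asked, and still so for the second after the job is handed in, while the arm keeps its last pose, push and grip.
It also fails if it takes over 72 s, if anything falls off the work surface, if the arm or the gripper's body presses on something with over 40 N, if the wrist force passes 120 N, or if a joint passes its speed limit or range.

## Working session

There is one attempt and no reset: what is moved stays moved. The work goes in short steps, Python scripts to look and compute and a tool call to move; the robot and the scene stay as the last step left them, time stands still between calls to the robot, and variables do not carry over. Pictures are saved under pics/ and viewed, at most 10 in all, crops included, and the job is handed in when it is done.

Besides the shell and the picture viewer there is one more tool, called after ">>>" by a JSON object that holds its "method" and its "body", one argument or row to a line. send_rows: Moves the arm, as the interface text tells. Its arguments: {"type":"object","properties":{"targets":{"type":"string"},"newtons":{"type":"number"}},"required":["targets"]}

```bash
mkdir -p pics; ls
python3 - <<'E'
from workcell import bot,camera,camera_model,ticket
import cv2,json
print(bot.get_obs(),bot.hold_point_z)
for n in("scene","side"):
    cv2.imwrite(f"pics/{n}0.png",camera(n)); m=camera_model(n); print(n,m["K"],m["pose"])
print(camera_model("wrist"))
E
```

```text
pics
{'time': 0.0, 'q': array([-7.12177252e+01,  5.01084606e+00,  1.00357650e+01,  9.51002075e+01,
        7.18011505e-04,  8.99991834e+01]), 'qd': array([-0.01506467,  0.04380878,  0.01103609, -0.01826657, -0.06831643,
        0.01560721]), 'joint_efforts': array([-5.68423347e-04, -5.20388746e+01,  4.64803147e+01,  1.65205181e-02,
       -6.27136001e-05, -3.36587355e-06]), 'ee_pos': array([ 0.17701546, -0.52049619,  0.23059725]), 'tcp_rot': array([-1.79924711e+02, -7.19083955e-04,  1.87830905e+01]), 'wrist_force': array([ 0.0096014 ,  0.70686754, -0.20047512]), 'torque': array([-0.00432274,  0.08868905,  0.05258628]), 'grasp_force': 0.0, 'opening': 0.08533269750866597} 0.0187
scene [[496.10237104   0.         329.02251643]
 [  0.         496.10237104 235.38036746]
 [  0.           0.           1.        ]] [[-0.79681631  0.41969193 -0.43467511  0.98512331]
 [ 0.60410163  0.56769462 -0.55927099  0.64216793]
 [ 0.0120412  -0.70822419 -0.70588491  0.83154423]
 [ 0.          0.          0.          1.        ]]
side [[449.66999521   0.         315.45902833]
 [  0.         449.66999521 238.11964008]
 [  0.           0.           1.        ]] [[ 0.98722201 -0.1137611   0.11158455  0.39997633]
 [-0.15921796 -0.67559927  0.7198717  -0.72290995]
 [-0.00650695 -0.72843945 -0.68507928  0.78993263]
 [ 0.          0.          0.          1.        ]]
{'K': array([[345.63645018,   0.        , 316.69491024],
       [  0.        , 345.63645018, 243.25381662],
       [  0.        ,   0.        ,   1.        ]]), 'T_tool_cam': array([[-9.91224904e-05, -9.46834851e-01, -3.21719996e-01,
         8.15148925e-02],
       [ 9.99999990e-01, -6.24862109e-05, -1.24202312e-04,
         1.39179387e-03],
       [ 9.74960139e-05, -3.21720005e-01,  9.46834848e-01,
        -1.43801447e-01],
       [ 0.00000000e+00,  0.00000000e+00,  0.00000000e+00,
         1.00000000e+00]])}
```

View pics/scene0.png

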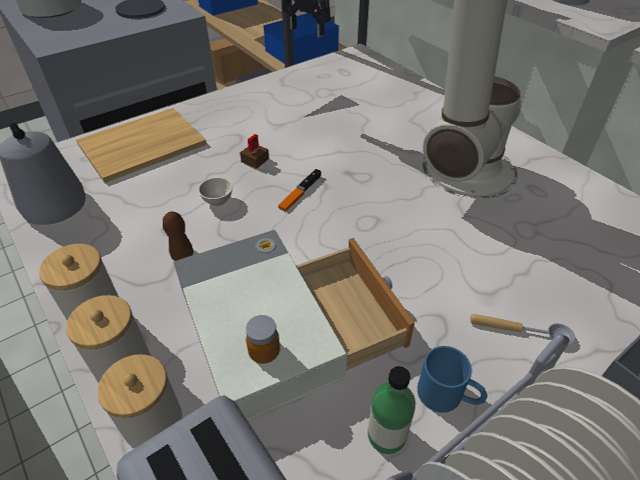

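View pics/side0.png

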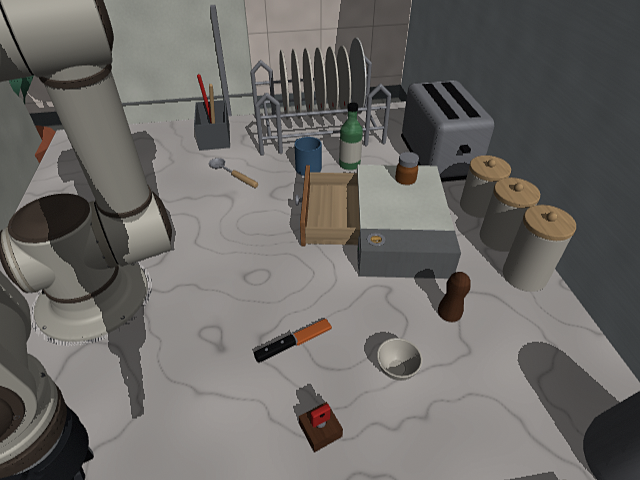

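The scene view shows the knife from (282,207) at the sheath end to (318,172) at the handle end, the key at (253,143), the lock at (265,245) and the drawer knob at (387,283). The side view shows the knife from (256,354) to (329,324), the key at (320,414), the lock at (376,240) and the box top with its corners.

```bash
cat > h.py <<'E'
import numpy as np, cv2
from scipy.spatial.transform import Rotation as R
from workcell import bot,camera,camera_model
def tool():
    o=bot.get_obs(); T=np.eye(4); T[:3,:3]=R.from_euler('xyz',o['tcp_rot'],degrees=True).as_matrix(); T[:3,3]=o['ee_pos']; return T
def cam(n,T=None):
    m=camera_model(n); return m['K'],(m['pose'] if n!='wrist' else T@m['T_tool_cam'])
def onz(c,uv,z):
    K,P=c; d=P[:3,:3]@np.linalg.solve(K,[uv[0],uv[1],1.]); return P[:3,3]+d*(z-P[2,3])/d[2]
def proj(c,p):
    K,P=c; q=K@(P[:3,:3].T@(np.asarray(p)-P[:3,3])); return q[:2]/q[2]
def shift(T,p): return 1000*T[:3,:3].T@(np.asarray(p)-T[:3,3])
E
python3 - <<'E'
from h import *
np.set_printoptions(precision=4,suppress=True)
s,d=cam('scene'),cam('side')
for n,a,b,z in [('sheath end',(282,207),(329,324),.006),('handle end',(318,172),(256,354),.012),('key head top',(253,136),(320,405),.084),('lock',(265,245),(376,240),.085),
 ('knob',(389,283),(297,199),.056),('stand',(254,156),(320,428),.032),
 ]: print(n,onz(s,a,z),onz(d,b,z))
for n,b in [('front right top',(359,231)),('back right top',(456,233)),('front left',(358,167)),('back left',(438,167))]: print(n,onz(d,b,.085))
for n,b in [('front right top',(278,231)),('back right top',(176,262)),('front left',(346,354)),('back left',(222,402))]: print(n,onz(s,b,.085))
for n,a,b in [('panel top right',(350,240),(308,167)),('panel top left',(411,325),(303,243))]: print(n,onz(s,a,.084),onz(d,b,.084))
E
```

```text
sheath end [ 0.5105 -0.1617  0.006 ] [ 0.5137 -0.1656  0.006 ]
handle end [ 0.3587 -0.2167  0.012 ] [ 0.3569 -0.2172  0.012 ]
key head top [ 0.4611 -0.3692  0.084 ] [ 0.4586 -0.3775  0.084 ]
lock [ 0.65   -0.0061  0.085 ] [ 0.6496 -0.0112  0.085 ]
knob [0.4924 0.2087 0.056 ] [0.4956 0.2044 0.056 ]
stand [ 0.4722 -0.3552  0.032 ] [ 0.4561 -0.3923  0.032 ]
front right top [0.6185 0.0249 0.085 ]
back right top [ 0.8376 -0.019   0.085 ]
front left [0.6755 0.28   0.085 ]
back left [0.8915 0.2431 0.085 ]
front right top [ 0.6055 -0.0251  0.085 ]
back right top [ 0.819 -0.072  0.085]
front left [0.6765 0.2984 0.085 ]
back left [0.889  0.2486 0.085 ]
panel top right [0.4975 0.0873 0.084 ] [0.5402 0.3047 0.084 ]
panel top left [0.5443 0.3214 0.084 ] [0.4845 0.0076 0.084 ]
```

>>> {"method": "send_rows", "body": {
  "targets": "58 -39 5 0 0; 115 -77 10 0 0; 173 -116 15 0 0; 230 -154 20 0 0; 288 -193 25 0 0; 340 -228 30 0 0; 340 -228 30 0 0; 340 -228 30 0 0; 340 -228 30 0 0; 340 -228 30 0 0"
}}

```text
time: 1.35
ee_pos: [0.4251, -0.1962, 0.2013]
tcp_rot: [180.0, 0.0, 18.7]
wrist_force: [-0.1, 0.3, -0.1]
opening: 0.0853
grasp_force: 0.0
```

Run:
```python
from h import *
T=tool(); np.save('T1.npy',T); im=camera('wrist'); cv2.imwrite('w1.png',im); cv2.imwrite('pics/w1.png',cv2.resize(im,(800,600),interpolation=cv2.INTER_CUBIC))
o=bot.get_obs();print(o['time'],o['ee_pos'],o['tcp_rot'],o['q'])
```

```text
1.4 [ 0.42509963 -0.19621761  0.20141037] [ 1.79990087e+02 -2.01855735e-03  1.86910654e+01] [-2.47735816e+01 -6.71985047e+00 -4.79600199e+00  9.19155639e+01
 -5.80656466e-03  1.36535353e+02]
```

View pics/w1.png

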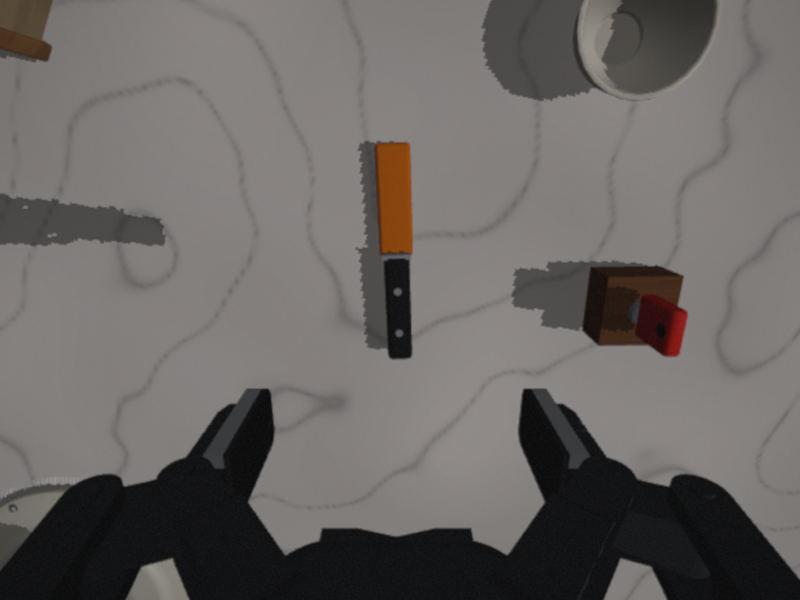

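The wrist view (shown at 800x600) has the sheath end at (393,143), the junction at (396,256), the handle end at (400,357), and the key and stand around (640,310). I'll enlarge the key next.

Run:
```python
from h import *
np.set_printoptions(precision=4,suppress=True)
c=cam('wrist',np.load('T1.npy'))
a=onz(c,(393*.8,143*.8),.012);b=onz(c,(400*.8,357*.8),.020);j=onz(c,(396.5*.8,256*.8),.016)
print(a,b,j,(a+b)/2,np.linalg.norm(a-b),np.degrees(np.arctan2(*(a-b)[1::-1])))
im=cv2.imread('w1.png')[200:290,450:560]
cv2.imwrite('pics/k1.png',cv2.resize(im,None,fx=6,fy=6,interpolation=cv2.INTER_CUBIC))
```

```text
[ 0.5113 -0.1663  0.012 ] [ 0.3552 -0.2249  0.02  ] [ 0.4342 -0.195   0.016 ] [ 0.4333 -0.1956  0.016 ] 0.16688295323756422 20.585122527823337
```

View pics/k1.png

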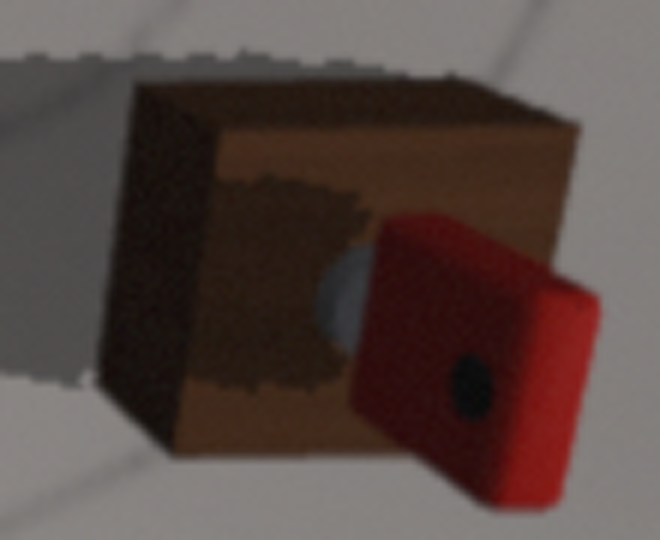

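The crop shows the stand's top corners at (218,130), (578,126) and (175,457), and the key head's top face at (537,285), (597,300), (560,503) and (495,505).

Run:
```python
from h import *
np.set_printoptions(precision=4,suppress=True)
c=cam('wrist',np.load('T1.npy'))
f=lambda u,v,z:onz(c,(450+(u-2.5)/6,200+(v-2.5)/6),z)
A,B,C=f(218,130,.032),f(578,126,.032),f(175,457,.032)
ang=lambda d:np.degrees(np.arctan2(d[1],d[0]))
print('stand c',(B+C)/2,np.linalg.norm(A-B),np.linalg.norm(A-C),ang(A-C),ang(A-B))
k=[f(u,v,.078) for u,v in((537,285),(597,300),(560,503),(495,505))]
print('key',np.mean(k,0),ang(k[0]-k[3]),ang(k[1]-k[2]),ang(k[0]-k[1]))
T=tool(); print(shift(T,[.4233,-.1995,.012]))
```

```text
stand c [ 0.4565 -0.3848  0.032 ] 0.05605648178069313 0.055714952268464575 20.434395909380758 109.35425354531756
key [ 0.4575 -0.3842  0.078 ] 20.241650194787166 21.265204180195365 94.59068001651684
[ -2.7633   2.4998 189.4107]
```

>>> {"method": "send_rows", "body": {
  "targets": "-4 2.5 50 -2 60; -4 2.5 100 -2 90; -4 2.5 150 -2 90; -4 2.5 185 -2 90; -4 2.5 198 -2 90; -4 2.5 198 -2 90; -4 2.5 198 -2 90; -4 2.5 198 -2 255; -4 2.5 198 -2 255; -4 2.5 198 -2 255; -4 2.5 198 -2 255; -4 2.5 198 -2 255; -4 2.5 198 -2 255",
  "newtons": 50
}}

```text
time: 3.02
ee_pos: [0.4232, -0.1993, 0.0043]
tcp_rot: [179.9, -0.1, 20.8]
wrist_force: [-0.6, -0.2, 6.0]
opening: 0.0187
grasp_force: 50.2
```

>>> {"method": "send_rows", "body": {
  "targets": "0 0 -30 0 255; 0 0 -80 0 255; 0 0 -130 0 255; 35 -35 -170 -8 255; 75 -75 -190 -17 255; 115 -115 -190 -26 255; 155 -155 -190 -35 255; 195 -195 -190 -44 255; 235 -235 -190 -52 255; 270 -270 -190 -57 255; 287 -289 -190 -57 255; 287 -289 -190 -57 255; 287 -289 -190 -57 255; 287 -289 -190 -57 255"
}}

```text
time: 4.78
ee_pos: [0.5882, 0.1721, 0.1936]
tcp_rot: [180.0, 0.0, 77.7]
wrist_force: [-0.1, -0.8, -1.5]
opening: 0.0185
grasp_force: 49.3
```

Run:
```python
from h import *
T=tool(); np.save('T2.npy',T); im=camera('wrist'); cv2.imwrite('w2.png',im); cv2.imwrite('pics/w2.png',cv2.resize(im,(800,600),interpolation=cv2.INTER_CUBIC))
o=bot.get_obs();print(o['time'],o['ee_pos'],o['tcp_rot'],o['q'])
```

```text
4.825 [0.58824376 0.17208461 0.1936342 ] [ 1.79982560e+02 -5.89704032e-03  7.77163974e+01] [ 1.63077631e+01  1.31399267e+01  1.51010964e+01  9.19430344e+01
 -3.16813357e-03  1.18591366e+02]
```

View pics/w2.png

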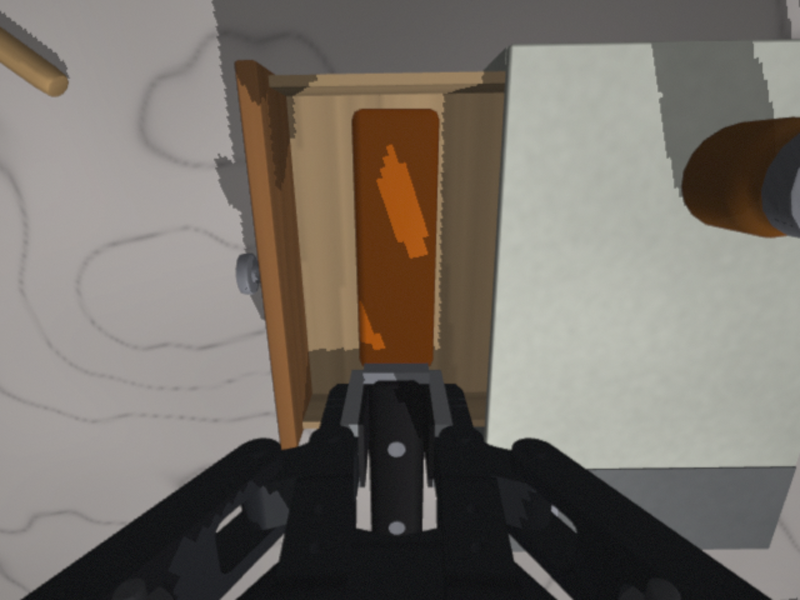

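The view has the panel's outer top edge from (236,62) to (282,447), the box front's top edge from (511,45) to (488,445), and the drawer's far side wall at row 85. The knife hangs between them, tip at row 108.

Run:
```python
from h import *
np.set_printoptions(precision=4,suppress=True)
T=np.load('T2.npy');c=cam('wrist',T)
f=lambda u,v,z:onz(c,(u*.8,v*.8),z)
ang=lambda d:np.degrees(np.arctan2(d[1],d[0]))
p=f(236,62,.084),f(282,447,.084); b=f(511,45,.085),f(488,445,.085)
print('panel',p,ang(p[0]-p[1]),np.linalg.norm(p[0]-p[1]),'box',b,ang(b[0]-b[1]))
s=f(505,85,.062); print('far wall',s, f(275,85,.062), 'lockbay edge',f(490,468,.085),f(793,467,.085), ang(f(793,467,.085)-f(490,468,.085)))
print('knob',f(243,274,.056))
th=np.radians(-12.0); 
for th in (ang(b[0]-b[1])-90,ang(p[0]-p[1])-90):
  x=np.array([np.cos(np.radians(th)),np.sin(np.radians(th))]);y=np.array([-x[1],x[0]])
  print(th,'in box axes x: panel',p[0][:2]@x,p[1][:2]@x,'box',b[0][:2]@x,b[1][:2]@x,'y: panelL',p[0][:2]@y,'boxL',b[0][:2]@y,'far',s[:2]@y,'lockedge',f(490,468,.085)[:2]@y,'tcp',T[:2,3]@x,T[:2,3]@y)
```

```text
panel (array([0.5337, 0.3149, 0.084 ]), array([0.4867, 0.0812, 0.084 ])) 78.61594821116992 0.23837501915304388 box (array([0.6743, 0.292 , 0.085 ]), array([0.6273, 0.0531, 0.085 ])) 78.86744715951009
far wall [0.6746 0.2764 0.062 ] [0.5456 0.3045 0.062 ] lockbay edge [0.6258 0.0336 0.085 ] [ 0.8353 -0.0111  0.085 ] -12.044081017362466
knob [0.4888 0.2006 0.056 ]
-11.132552840489907 in box axes x: panel 0.4628825034238534 0.46183616328120064 box 0.6052098002762356 0.6052098002762356 y: panelL 0.411987130555212 boxL 0.41666420536505927 far 0.4014120164907496 lockedge 0.15377390326588192 tcp 0.5439205394131024 0.2823946998777371
-11.384051788830078 in box axes x: panel 0.4610696387145015 0.4610696387145015 box 0.6033750345356208 0.6044438773972158 y: panelL 0.41401497071329435 boxL 0.4193167419529487 far 0.4040793904525524 lockedge 0.15643929556227051 tcp 0.5426757361685255 0.2847795025777423
```

>>> {"method": "send_rows", "body": {
  "targets": "-9 -4 30 -1 255; -9 -4 75 -1 255; -9 -4 115 -1 255; -9 -4 145 -1 255; -9 -4 160 -1 255; -9 -4 166 -1 255; -9 -4 166.5 -1 255; -9 -4 166.5 -1 255; -9 -4 166.5 -1 255"
}}

```text
time: 5.95
ee_pos: [0.583, 0.1652, 0.0277]
tcp_rot: [179.9, -0.0, 78.8]
wrist_force: [0.2, 0.0, 0.0]
opening: 0.019
grasp_force: 49.3
```

>>> {"method": "send_rows", "body": {
  "targets": "0 0 0 0 150; 0 0 0 0 150; 0 0 0 0 150; 0 0 0 0 150; 0 0 -15 0 150; 0 0 -60 0 150; 0 0 -110 0 150; 0 0 -130 0 150; 0 0 -130 0 150; 0 0 -130 0 150"
}}

```text
time: 7.2
ee_pos: [0.5822, 0.1649, 0.1559]
tcp_rot: [-179.9, 0.0, 78.8]
wrist_force: [1.2, 1.0, 0.1]
opening: 0.0354
grasp_force: 0.0
```

Run:
```python
from h import *
T=tool(); np.save('T3.npy',T); im=camera('wrist'); cv2.imwrite('w3.png',im); cv2.imwrite('pics/w3.png',im)
o=bot.get_obs();print(o['time'],o['ee_pos'],o['tcp_rot'],o['q'])
```

```text
7.25 [0.58200634 0.16489682 0.15544765] [-1.79898009e+02  5.12558375e-02  7.87831272e+01] [1.58184088e+01 1.17976225e+01 9.30700572e+00 8.76235270e+01
 7.03907033e-04 1.17035327e+02]
```

View pics/w3.png

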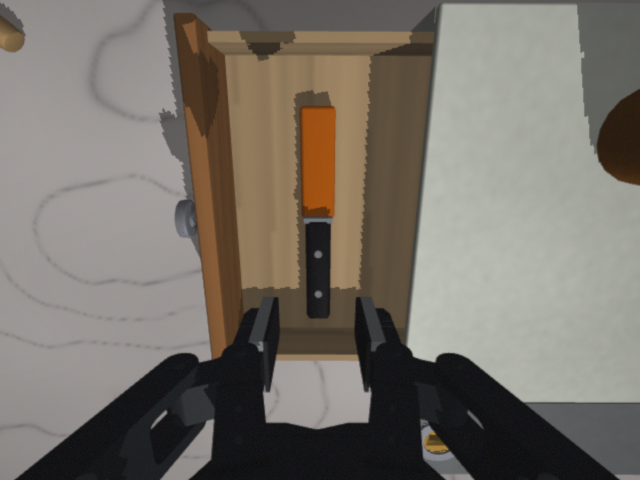

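The knife lies flat in the drawer, with the knob at (185,218). Next I'll close the fingers and come round in front of the knob.

>>> {"method": "send_rows", "body": {
  "targets": "5 -50 0 0 255; 10 -100 0 0 255; 16 -150 0 0 255; 16 -163 20 0 255; 16 -163 60 0 255; 16 -163 95 0 255; 16 -163 110 0 255; 16 -163 110 0 255; 16 -140 110 0 255; 16 -120 110 0 255; 16 -110 110 0 255; 16 -100 110 0 255; 16 -100 110 0 255"
}}

```text
time: 8.88
ee_pos: [0.4881, 0.2001, 0.047]
tcp_rot: [180.0, -0.0, 78.8]
wrist_force: [0.1, -0.5, -0.6]
opening: -0.0
grasp_force: 0.0
```

Run:
```python
from h import *
c=cam('wrist',np.load('T3.npy')); k=onz(c,(183,218),.056)[:2]; p=bot.get_obs()['ee_pos'][:2]
t=np.radians(-11.4); x=np.array([np.cos(t),np.sin(t)]);y=np.array([-x[1],x[0]])
print('knob',k@x,k@y,'tcp',p@x,p@y)
g=[onz(c,q,.085)[:2] for q in((437,442),)][0]; print('lock',g,g@x,g@y)
```

```text
knob 0.44033120082992017 0.29395841061524325 tcp 0.4388739119151385 0.2926334296947606
lock [ 0.64613984 -0.01390301] 0.6361402936012266 0.11408556164100617
```

>>> {"method": "send_rows", "body": {
  "targets": "0 15 0 0 255; 0 30 0 0 255; 0 45 0 0 255; 0 60 0 0 255; 0 75 0 0 255; 0 87 0 0 255; 0 95 0 0 255; 0 100 0 0 255; 0 100 0 0 255"
}}

```text
time: 10.0
ee_pos: [0.586, 0.1808, 0.0468]
tcp_rot: [180.0, -0.0, 78.8]
wrist_force: [-0.3, -0.3, 0.2]
opening: 0.0001
grasp_force: 0.0
```

>>> {"method": "send_rows", "body": {
  "targets": "0 4 0 0 255; 0 8 0 0 255; 0 12 0 0 255; 0 15 0 0 255; 0 17 0 0 255; 0 17 0 0 255"
}}

```text
time: 10.75
ee_pos: [0.6027, 0.1773, 0.0468]
tcp_rot: [180.0, -0.0, 78.8]
wrist_force: [0.1, -1.3, 0.1]
opening: -0.0001
grasp_force: 0.0
```

>>> {"method": "send_rows", "body": {
  "targets": "0 2 0 0 255; 0 4 0 0 255; 0 6 0 0 255; 0 7 0 0 255; 0 7 0 0 255; 0 7 0 0 255"
}}

```text
time: 11.5
ee_pos: [0.6041, 0.177, 0.0468]
tcp_rot: [-179.4, 0.0, 78.9]
wrist_force: [-29.9, 4.6, 15.4]
opening: 0.0
grasp_force: 15.1
```

Run:
```python
from h import *
o=bot.get_obs();p=o['ee_pos'][:2];t=np.radians(-11.4);print(p@[np.cos(t),np.sin(t)],o['wrist_force'])
cv2.imwrite('pics/w4.png',np.hstack([cv2.resize(camera('scene')[200:420,160:440],(400,314)),cv2.resize(camera('side')[120:300,250:480],(400,314))]))
```

```text
0.5571899571490307 [-29.93096454   4.56583554  15.41761186]
```

View pics/w4.png

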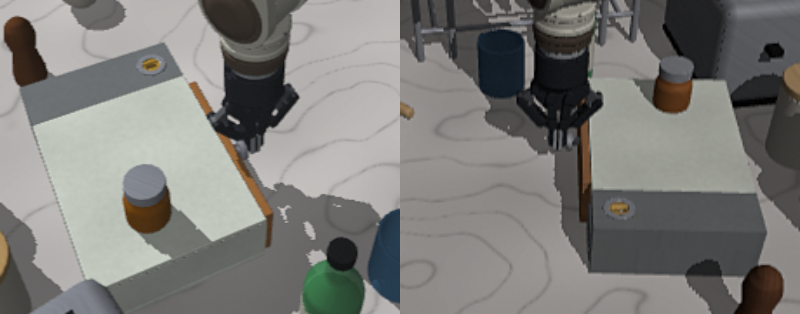

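The drawer is shut: the push met 30 N at the predicted stop, and the panel is flush in both views. Next is the key.

>>> {"method": "send_rows", "body": {
  "targets": "0 -20 0 0 255; 0 -50 0 0 255; 0 -60 -40 0 200; 0 -60 -90 -9 100; 0 -60 -140 -19 30; -40 -58 -155 -29 0; -85 -57 -155 -39 0; -130 -56 -155 -49 0; -175 -54 -155 -59 0; -220 -52 -155 -69 0; -265 -50 -155 -79 0; -310 -48 -155 -89 0; -355 -46 -155 -99 0; -400 -44 -155 -109 0; -445 -42 -155 -119 0; -490 -40 -155 -121.5 0; -535 -38 -155 -121.5 0; -579 -35 -155 -121.5 0; -579 -35 -155 -121.5 0; -579 -35 -155 -121.5 0"
}}

```text
time: 14.1
ee_pos: [0.4622, -0.3849, 0.2017]
tcp_rot: [180.0, -0.0, -159.7]
wrist_force: [0.7, 0.7, -0.1]
opening: 0.0855
grasp_force: 0.0
```

Run:
```python
from h import *
T=tool(); np.save('T5.npy',T); im=camera('wrist'); cv2.imwrite('w5.png',im); cv2.imwrite('pics/w5.png',im)
o=bot.get_obs();print(o['time'],o['ee_pos'],o['tcp_rot'],o['q'])
```

```text
14.15 [ 0.46238923 -0.38447919  0.20192439] [ 1.79998563e+02  7.12603767e-03 -1.59697162e+02] [-3.97469760e+01  1.16355317e+01  1.42532917e+01  9.26154478e+01
  6.89206365e-03 -6.00498138e+01]
```

View pics/w5.png

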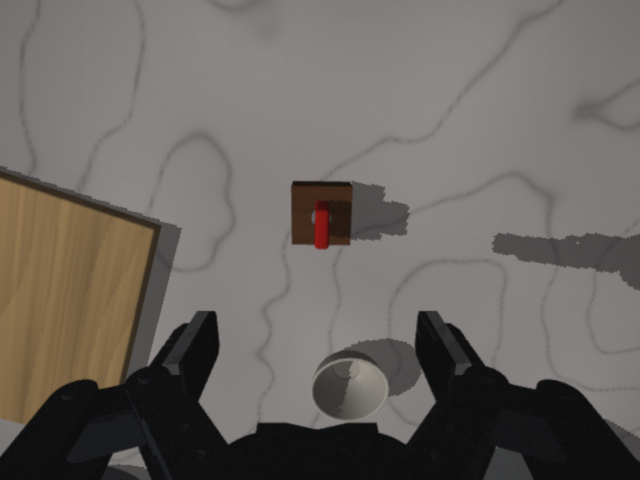

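Run:
```python
from h import *
np.set_printoptions(precision=4,suppress=True)
im=cv2.imread('w5.png').astype(int); print(im[196:254,321,2]); 
m=(im[:,:,2]>150)&(im[:,:,1]<70); ys,xs=np.nonzero(m); print(ys.min(),ys.max(),xs.min(),xs.max())
for r in (222,230,240): print(r,im[r,310:334,2])
c=cam('wrist',np.load('T5.npy'))
from itertools import product
p=np.array([.4570,-.3845,0]);a=np.radians(20.3);X=np.array([np.cos(a),np.sin(a),0]);Y=np.array([-X[1],X[0],0])
for z in(.078,.038):
  for sx,sy in product((-1,1),(-1,1)): print(z,sx,sy,proj(c,p+X*.017*sx+Y*.006*sy+[0,0,z]))
st=[onz(c,q,.032) for q in((293,244),(351,244),(292,187),(351.5,187))]; print('stand',np.mean(st,0))
```

```text
[ 62  62  63  64  64  58  58  58  58  59  59  59  61  72  93 108 120 128
 131 130 129 129 128 130 130 130 129 128 129 130 129 128 127 127 128 127
 127 127 127 126 125 127 125 125 126 125 125 124 124 124 124 122 120 125
 131 134 134 134]Traceback (most recent call last):
  File "<stdin>", line 4, in <module>
    return umr_minimum(a, axis, None, out, keepdims, initial, where)
ValueError: zero-size array to reduction operation minimum which has no identity
```

Run:
```python
from h import *
np.set_printoptions(precision=4,suppress=True)
im=cv2.imread('w5.png').astype(int)
m=(im[:,:,2]>100)&(im[:,:,1]<45)&(im[:,:,0]<45); m[:195]=0;m[260:]=0;m[:,:300]=0;m[:,345:]=0
ys,xs=np.nonzero(m); print(ys.min(),ys.max())
for r in (215,222,230,240,245): q=np.nonzero(m[r])[0]; print(r,q.min(),q.max())
c=cam('wrist',np.load('T5.npy'));T=np.load('T5.npy')
for z in(.078,):
  p=[onz(c,(321.5,210),z),onz(c,(322.5,248.5),z)];print(p,np.mean(p,0),np.linalg.norm(p[0]-p[1]))
st=[onz(c,q,.032) for q in((293,244),(351,244),(292,187),(351.5,187))]; print('stand',np.mean(st,0))
for q in ([.457,-.3845,.041],np.mean(p,0)): print(shift(T,q))
```

```text
210 248
215 316 326
222 315 326
230 315 326
240 315 326
245 315 325
[array([ 0.4415, -0.3899,  0.078 ]), array([ 0.4715, -0.3778,  0.078 ])] [ 0.4565 -0.3839  0.078 ] 0.03235054021790288
stand [ 0.4568 -0.3831  0.032 ]
[  4.7152   2.1496 160.7321]
[  5.0083   2.9473 123.7323]
```

>>> {"method": "send_rows", "body": {
  "targets": "5 2 40 0 60; 5 2 85 0 100; 5 2 125 0 120; 5 2 150 0 120; 5 2 160 0 120; 5 2 160 0 120; 5 2 160 0 180; 5 2 160 0 200; 5 2 160 0 255; 5 2 160 0 255; 5 2 160 0 255; 5 2 160 0 255; 5 2 160 0 255",
  "newtons": 60
}}

```text
time: 15.78
ee_pos: [0.457, -0.3844, 0.0427]
tcp_rot: [180.0, 0.0, -159.7]
wrist_force: [-1.6, 5.6, 5.8]
opening: 0.0114
grasp_force: 58.7
```

>>> {"method": "send_rows", "body": {
  "targets": "0 0 -10 0 255; 0 0 -30 0 255; 0 0 -60 0 255; 0 0 -110 0 255; -30 23 -150 3 255; -65 50 -165 8 255; -100 77 -165 13 255; -140 108 -165 18 255; -180 138 -165 23 255; -220 169 -165 28 255; -260 200 -165 31.5 255; -300 231 -165 31.5 255; -330 254 -165 31.5 255; -343 264 -165 31.5 255; -343 264 -165 31.5 255; -343 264 -165 31.5 255; -343 264 -165 31.5 255"
}}

```text
time: 17.9
ee_pos: [0.6867, -0.0197, 0.2073]
tcp_rot: [-180.0, 0.0, 168.7]
wrist_force: [-0.8, -0.0, -0.7]
opening: 0.0111
grasp_force: 58.4
```

Run:
```python
from h import *
T=tool(); np.save('T6.npy',T); im=camera('wrist'); cv2.imwrite('w6.png',im); cv2.imwrite('pics/w6.png',cv2.resize(im[90:390,180:480],(600,600),interpolation=cv2.INTER_CUBIC))
o=bot.get_obs();print(o['time'],o['ee_pos'],o['tcp_rot'],o['q'])
```

```text
17.95 [ 0.68670598 -0.01953999  0.20722922] [-1.79996774e+02  2.16417155e-02  1.68701470e+02] [-1.62706474e+00  2.46923226e+01  3.12196192e+01  9.65065044e+01
 -6.81585597e-03  9.67146471e+00]
```

View pics/w6.png

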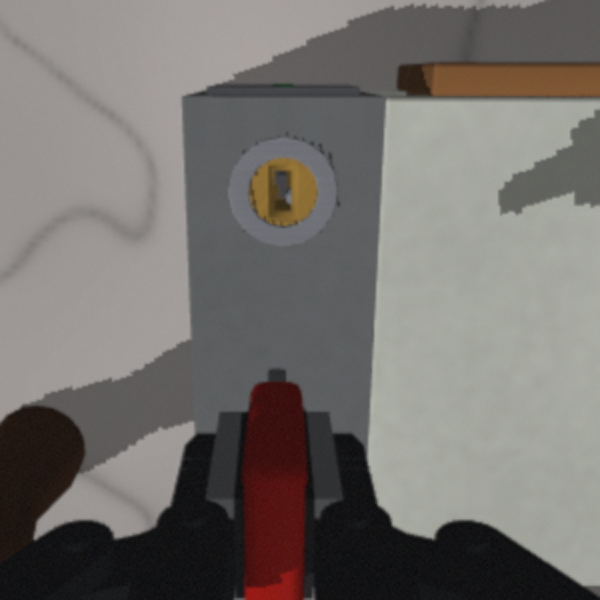

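The lock's centre is at crop (283.5,191), the slot runs up and down the image, and the key's blade tip shows at (277.5,370).

Run:
```python
from h import *
np.set_printoptions(precision=4,suppress=True)
T=np.load('T6.npy');c=cam('wrist',T)
f=lambda u,v,z:onz(c,(180+u/2-.25,90+v/2-.25),z)
L=f(283.5,191,.085);K=f(277.5,370,.1706)
ang=lambda d:np.degrees(np.arctan2(d[1],d[0]))
print('lock',L,'tool',shift(T,L),'tip',shift(T,K))
print('edges',ang(f(192,435,.085)-f(183,97,.085)),ang(f(370,430,.085)-f(385,97,.085)))
print('slot',ang(f(282,210,.085)-f(283,170,.085)))
# key head edges: top(front top corners z .078+.1647)
```

```text
lock [ 0.6478 -0.0101  0.085 ] tool [ 40.0787   1.8283 122.262 ] tip [ 3.0543 -0.8295 36.6779]
edges -12.135757164964343 -11.047795842207373
slot -12.514747523810104
```

>>> {"method": "send_rows", "body": {
  "targets": "20 1 0 0.4 255; 40.3 2.4 20 0.4 255; 40.3 2.4 55 0.4 255; 40.3 2.4 72 0.4 255; 40.3 2.4 80 0.4 255; 40.3 2.4 84 0.4 255; 40.3 2.4 86 0.4 255; 40.3 2.4 88 0.4 255; 40.3 2.4 88 0.4 255"
}}

```text
time: 19.08
ee_pos: [0.6481, -0.0082, 0.119]
tcp_rot: [180.0, 0.0, 168.4]
wrist_force: [0.5, 1.0, 0.3]
opening: 0.0113
grasp_force: 58.4
```

Run:
```python
from h import *
im=camera('wrist'); cv2.imwrite('w7.png',im); cv2.imwrite('pics/w7.png',cv2.resize(im[200:400,230:430],(600,600),interpolation=cv2.INTER_CUBIC))
```

>>> {"method": "send_rows", "body": {
  "targets": "0 0 2 0 255; 0 0 4 0 255; 0 0 5 0 255; 0 0 6 0 255; 0 0 6 0 255"
}}

```text
time: 19.75
ee_pos: [0.648, -0.0086, 0.1129]
tcp_rot: [-180.0, 0.0, 168.4]
wrist_force: [-0.7, -2.9, 2.2]
opening: 0.0111
grasp_force: 58.9
```

>>> {"method": "send_rows", "body": {
  "targets": "0 -0.5 2 0 255; 0 -0.5 4 2 255; 0 -0.5 6 -2 255; 0 -0.5 8 2 255; 0 -0.5 9 -2 255; 0 -0.5 10 0 255; 0 -0.5 10 0 255"
}}

```text
time: 20.62
ee_pos: [0.648, -0.0092, 0.1042]
tcp_rot: [-180.0, 0.1, 168.3]
wrist_force: [-4.2, -5.0, 11.3]
opening: 0.011
grasp_force: 60.5
```

>>> {"method": "send_rows", "body": {
  "targets": "0.4 -0.5 2 2 255; 0.4 -0.5 3 -2 255; 0.4 -0.5 5 2 255; 0.4 -0.5 6 -2 255; 0.4 -0.5 7 2 255; 0.4 -0.5 8 -2 255; 0.4 -0.5 9 0 255; 0.4 -0.5 9 0 255",
  "newtons": 90
}}

```text
time: 21.62
ee_pos: [0.648, -0.0091, 0.0958]
tcp_rot: [180.0, 0.2, 168.3]
wrist_force: [-2.5, -2.9, 13.7]
opening: 0.0112
grasp_force: 88.6
```

>>> {"method": "send_rows", "body": {
  "targets": "0 0 1 2 255; 0 0 2 -2 255; 0 0 2.5 2 255; 0 0 2.5 0 255; 0 0 2.5 0 255"
}}

```text
time: 22.25
ee_pos: [0.6481, -0.0091, 0.0956]
tcp_rot: [179.9, 0.3, 168.4]
wrist_force: [-9.0, -4.0, 27.9]
opening: 0.0112
grasp_force: 90.7
```

Run:
```python
from h import *
print(tool()[:3,3])
a=camera('scene')[205:285,225:305];b=camera('side')[205:275,341:411]
cv2.imwrite('pics/w8.png',np.hstack([cv2.resize(a,(400,400),interpolation=2),cv2.resize(b,(400,400),interpolation=2)]))
```

```text
[ 0.64814914 -0.00907226  0.09559113]
```

View pics/w8.png

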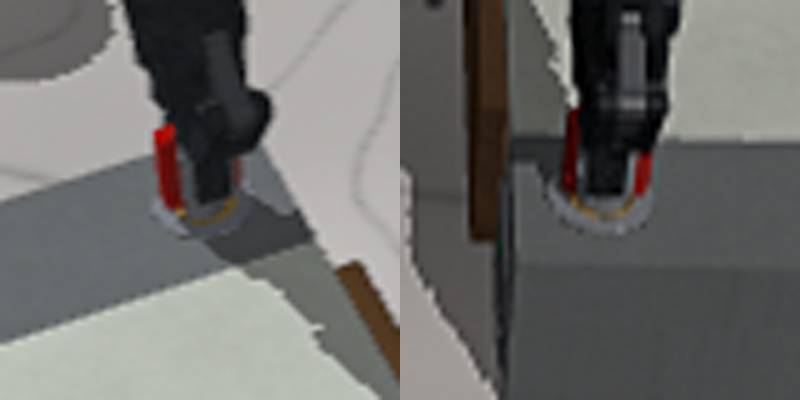

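The key stopped at the predicted height, with force up and no further travel, so it is home. I'll turn it, easing the push slightly.

>>> {"method": "send_rows", "body": {
  "targets": "0 0 -1.5 6 255; 0 0 -1.5 12 255; 0 0 -1.5 19 255; 0 0 -1.5 26 255; 0 0 -1.5 33 255; 0 0 -1.5 40 255; 0 0 -1.5 47 255; 0 0 -1.5 54 255; 0 0 -1.5 61 255; 0 0 -1.5 68 255; 0 0 -1.5 74 255; 0 0 -1.5 80 255; 0 0 -1.5 80 255; 0 0 -1.5 80 255",
  "newtons": 110
}}

```text
time: 24.1
ee_pos: [0.6482, -0.008, 0.0957]
tcp_rot: [179.8, -0.1, 88.4]
wrist_force: [-4.6, 2.1, 19.5]
opening: 0.0109
grasp_force: 107.5
```

```bash
python3 -c "
from h import *
o=bot.get_obs();print(o['torque'],o['ee_pos'],o['tcp_rot'],o['wrist_force'],o['q'])"
```

```text
[0.30690649 1.10094212 0.110571  ] [ 0.64824878 -0.00802847  0.09571713] [ 1.79779532e+02 -1.16380274e-01  8.83922183e+01] [-4.64864855  2.11581868 19.50709112] [-0.75928466 17.70665248  9.84684104 81.91802042  0.11310184 90.84894025]
```

Torque is 0.11 N m, which is spring level. I'll turn on to the stop.

>>> {"method": "send_rows", "body": {
  "targets": "0 0 0 5 255; 0 0 0 9 255; 0 0 0 12 255; 0 0 0 14 255; 0 0 0 14 255"
}}

```text
time: 24.72
ee_pos: [0.6483, -0.0079, 0.0957]
tcp_rot: [179.8, -0.2, 74.4]
wrist_force: [-3.9, 1.8, 19.1]
opening: 0.0107
grasp_force: 107.4
```

```bash
python3 -c "
from h import *
o=bot.get_obs();print(o['torque'],o['ee_pos'],o['tcp_rot'],o['wrist_force'],o['q'])"
```

```text
[0.49290245 1.05813618 0.09333477] [ 0.64834535 -0.00793227  0.09573905] [179.80877134  -0.18082254  74.37111738] [-3.9361914   1.81204321 19.12816993] [ -0.75620023  17.71028556   9.85374488  81.91222451   0.12568061
 104.87323775]
```

>>> {"method": "send_rows", "body": {
  "targets": "0 0 0 2 255; 0 0 0 4 255; 0 0 0 6 255; 0 0 0 6 255"
}}

```text
time: 25.22
ee_pos: [0.6485, -0.0078, 0.0958]
tcp_rot: [179.8, -0.2, 68.4]
wrist_force: [-3.9, 3.5, 18.5]
opening: 0.0108
grasp_force: 107.6
```

```bash
python3 -c "
from h import *
o=bot.get_obs();print(o['torque'],o['tcp_rot'],o['wrist_force'])"
```

```text
[0.54010014 0.96191397 0.56520969] [179.81044853  -0.2107036   68.41627481] [-3.88792475  3.46923412 18.49246405]
```

>>> {"method": "send_rows", "body": {
  "targets": "0 0 0 0 255; 0 0 0 0 255; 0 0 0 0 255; 0 0 0 0 255; 0 0 0 0 255; 0 0 0 0 255"
}}

```text
time: 25.98
ee_pos: [0.6485, -0.0078, 0.0957]
tcp_rot: [179.8, -0.2, 68.4]
wrist_force: [-3.8, 1.8, 18.3]
opening: 0.0106
grasp_force: 107.5
```

```bash
python3 -c "
from h import *
from workcell import ticket
o=bot.get_obs();print(o['torque'],o['tcp_rot'],o['ee_pos'])
if abs(o['torque'][2])>.3: print(ticket.job_done())"
```

```text
[0.56918429 0.9811767  0.62621168] [179.81503856  -0.21000433  68.44472374] [ 0.64849224 -0.0077921   0.09571725]
the job is handed in; nothing more can be done
None
```

I handed the job in at about 26 s: the knife is in the shut drawer, and the key is fully home and still gripped, held turned clockwise against its stop (going by the jump in torque, not a picture).

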